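Set the screw feeder's size knob and lock it

ROBOT

A 6-joint arm with a two-finger parallel gripper is mounted at the origin on the work surface. World frame = base frame: x ahead of the robot, y to its left, z up, the work surface at z = 0. Lengths are in m, angles in rad, forces in N, time in s.
With the tool pointing down it reaches from about 0.225 to 0.875 m from the base axis. Payload 3.4 kg.
Tool frame: the origin (TCP) lies on the centre line of the jaws, within the pads' length; the fingertips stand 17 mm ahead of it and the grasp point (between the pads) lies 2 mm behind it; z points along the fingers, y is the line along which they close (so a half turn about z gives the same grasp; the last joint's range is limited). The gripper opens to 85 mm and grips with 20 to 120 N. Pads are 22 mm wide; open, the fingers measure 114 mm over their backs; the gripper's body (76 mm by 85 mm) begins 54 mm behind the grasp point. The pads swing forward as they close: fully open they stand 13 mm farther back than shut.
Start: joints at [-1.253, 0.276, 1.505, -0, 1.361, -0.121], TCP at [0.244, -0.521, 0.248] pointing down, gripper open.
Joint ranges: [-2.89, 2.89], [-0.75, 2.08], [0.22, 2.7], [-1.18, 4.32], [0.11, 2.71], [-2.7, 2.7]. Speed limits (rad/s): [2.57, 2.57, 3.14, 3.14, 3.14, 3.14].

INTERFACE

Orientations are given as a unit quaternion [w, x, y, z].
In Python, from rig import manip gives the robot as it stands.
- The arm moves only by the tool move_arm, never from a script. Its argument "steps" is one flat list of numbers, 7 for each row, row after row: the turn, a rotation vector about the world's x, y, z normalised to -1 to 1, where 1 is 360 degrees, then the shift along the world's x, y, z normalised to -1 to 1, where 1 is 1 m, then the opening, from -1 (shut) to 1 (fully open). A call has exactly 10 rows; each row is the pose to reach, as a shift and turn from the pose commanded when the call began, turning the shorter way round; what a row does not reach only later rows make up. A row lasts 1/10 s, in which the tool goes at most 50 mm and 8.59 degrees, less where a joint would pass 70% of its speed; a pose out of reach is approached as far as the arm can. A call with a number of a shift or a turn outside -1 to 1 is refused whole. A call with a gripper value outside its range is refused whole. The fingers move at their own pace and stop on an object; "squeeze" is the grip in N (left out, the last holds). Time passes only in rows, so rows that repeat a pose let the fingers close, or fill a call up. It gives the time, the measured TCP pose, the force, the opening and the grip force at its end, in the units of the state.
- manip.get_state(): the state, without advancing time (a new reading comes with each control period).
- manip.get_image(name): name is "scene" or "top"; returns a dict with "pixels" (420x560x3 uint8, blue, green, red), "fx", "fy", "cx", "cy" (pixels), "R" (3x3) and "t" (3): a world point X has camera coordinates R X + t. Camera axes: x right, y down, z forward; pixel columns grow to the right and rows downward; lengths in m; the calibration is good to about 2 mm. A picture is of the moment at which its call begins. There is no depth.
- manip.sign_off(): hands the job in; it is judged then, once.
The state is a dict: "clock": time; "qpos": joint angles; "qd": joint speeds; "effort": joint torques, N m; "position": TCP position; "ee_rot": TCP orientation; "contact_force": force on the tool from outside, world axes, zero at the start; "moment": the same for the moment, N m; "width": finger opening in m; "gripper_force": force on a finger pad.
Only numpy, scipy, OpenCV 4.12 (cv2) and the standard library are available. Lean on these libraries where they do the work, as an engineer would, in place of code of your own. Each camera call takes 0.05 s, during which the arm holds its last target. There are 200 camera calls.

TASK

On the blue screw feeder, turn the black knob until its yellow pointer points at the red flag on the dial; then push the orange pin of the brass lock ring under the dial clockwise until the ring is hand-tight, without overtightening it. Let go of everything, with the pointer still on the flag, and do not disturb the other things on the counter.

Things in the scene. Friction and masses are not known exactly. Their poses are not given: they have to be found in the camera images.
- feeder: Fixed blue bench screw feeder. Origin on the table under the vertical turret axis. Deck 50 mm high, from 75 mm ahead of the axis (-x, towards the robot) to 200 mm behind, 100 mm to either side; steel hopper on it (rim at 108 mm) 95 to 195 mm behind the axis, 65 mm to either side.
- turret (a point): Centre of the white dial disc (radius 34 mm, top 100 mm above the table) on the turret axis. On the same axis, heights above the table: grey drum (radius 38 mm) 50 to 75 mm, brass lock ring (radius 37 mm) 77 to 91 mm, dial disc 97 to 100 mm, black knob up to 133.5 mm.
- knob_grip (a point): Black knob: point on its vertical axis (the turret axis) at grip height, 124 mm above the table. Upright bar 38 mm long (point x, the pointer's direction), 14 mm thick (y), 107 to 133 mm above the table. Friction about 0.1 N m; stays where left; no stop in the way. At the start the flag lies 0.6 to 1.5 rad clockwise of the pointer, seen from above.
- pointer (a point): Tip of the knob's yellow pointer, 30 mm from the axis, just above the dial; turns with the knob; x axis points outwards from the axis.
- flag (a point): Middle of the red flag on the dial (8 mm wide along the rim, 11 mm long), 30 mm from the axis, at the pointer's height; does not turn with the knob. The pointer is on the flag when its tip is within the flag's width (4 mm of this point).
- lug (a point): Centre of the grip of the lock ring's upright orange pin (lug), 60 mm from the turret axis, 93 mm above the table. The pin is round, 14 mm in diameter, and stands from 79 to 105 mm above the table on a 12 mm wide arm of the ring; point x points outwards. It moves on a circle about the turret axis.
- lock_ring: Brass lock ring, origin on the turret axis, x towards the pin. Clockwise from above tightens. Free (1 N at the pin) for 0.8 to 1.15 rad until it bites; where cannot be seen and varies. Then a push along the circle at the pin takes 7 N, growing 1.4 N per mm (84 N per rad): hand-tight is 10 to 16 N, best 11 to 13 N (0.7 N m about the axis; a firm pinch also twists, so its force may read less).
- lock_squeeze (a joint): How far the lock ring has squeezed its clamp since it bit, rad at the ring: 0 while loose; 0.03 to 0.12 is hand-tight (9.2 to 16.7 N at the pin), aim for 0.05 to 0.08; above 0.12 it is overtightened and spoilt. Once released it keeps its value up to 0.08; if it was more it springs back to about 0.08.
- bolt: Bystander: zinc bolt standing on its 22 mm head on the feeder's deck, 37 mm high, about 100 mm from the turret axis. Origin under its centre.
- nut: Bystander: zinc nut, 26 mm across, 12 mm high, lying on the feeder's deck about 100 mm from the turret axis. Origin under its centre.
- jar: Bystander: jar with blue cap, 64 mm across, 85 mm high. Origin under its centre.
- carton: Bystander: cardboard carton 90 x 130 x 50 mm. Origin under its centre.
- driver: Bystander: screwdriver with orange handle, 200 mm long along its x axis, 26 mm thick. Origin under its middle.
- spanner: Bystander: steel spanner, 180 mm long along its x axis, 8 mm thick. Origin under its middle.

How it is judged:
By the outcome, as a careful person would: the job done as asked, in the order asked, and still so for the second after the job is handed in, with the robot touching nothing.
It also fails if it takes over 64 s, if anything falls off the work surface, if the arm or the gripper's body presses on something with over 40 N, if the wrist force passes 120 N, or if a joint passes its speed limit or range.

## Working session

There is one attempt and no reset: what is moved stays moved. The work goes in short steps, Python scripts to look and compute and a tool call to move; the robot and the scene stay as the last step left them, time stands still between calls to the robot, and variables do not carry over. Pictures are saved under pics/ and viewed, at most 10 in all, crops included, and the job is handed in when it is done.

Besides the shell and the picture viewer there is one more tool, called as a command line: name --argument value ..., lists and objects as JSON in quotes. move_arm: Moves the arm, as the interface text tells. Scaled input: -1 to 1 covers 1 m each way for a shift and 360 degrees each way for a turn. Its arguments: {"type":"object","properties":{"steps":{"type":"array"},"squeeze":{"type":"number"}},"required":["steps"]}

```bash
mkdir -p pics; python3 - <<'E'
from rig import manip
import cv2,pickle
d={}
for n in("scene","top"):
    i=manip.get_image(n);d[n]=i;cv2.imwrite(f"pics/{n}0.png",i["pixels"]);print(n,i["fx"],i["cx"],i["cy"],i["R"],i["t"])
pickle.dump(d,open("d0.pkl","wb"))
s=manip.get_state();print(s)
E
```

```text
scene 515.4006609016485 275.3622896651067 199.85446497976966 [[ 0.14112219  0.98995794  0.00823455]
 [ 0.83289158 -0.11422739 -0.54151982]
 [-0.53514123  0.08327895 -0.84064765]] [-0.11278376 -0.39674883  1.57936331]
top 524.1106404128142 278.2231230515458 204.29785175048013 [[-0.02508843 -0.99965733  0.00746963]
 [-0.99677984  0.02444556 -0.07636991]
 [ 0.07616114 -0.00936158 -0.99705157]] [0.04102975 0.55397618 1.2453458 ]
{'clock': 0.1, 'qpos': array([-1.25301790e+00,  2.76521378e-01,  1.50602579e+00,  2.19176900e-05,
        1.36068119e+00, -1.21018411e-01]), 'qd': array([ 4.90595823e-05, -1.32177683e-03, -3.19551405e-03,  5.45773088e-07,
       -3.70678819e-04, -7.98989051e-04]), 'effort': array([ 1.91956649e-03, -4.17699552e+01, -2.46404457e+01, -1.12867292e-04,
        5.80587148e-03, -2.31695282e-05]), 'position': array([ 0.24414114, -0.52010361,  0.24752442]), 'ee_rot': array([-8.14950225e-04,  9.76028729e-01,  2.17640189e-01, -6.96664543e-05]), 'contact_force': array([ 0.38055019, -0.22803755, -0.59784567]), 'moment': array([ 0.09737488, -0.03154807,  0.01730893]), 'gripper_force': 0.0, 'width': 0.08510386038591614}
```

View pics/top0.png

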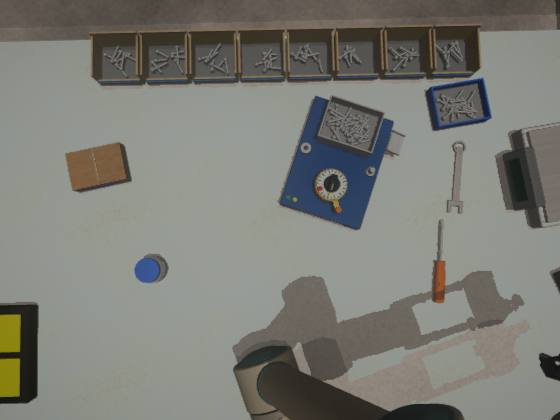

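View pics/scene0.png

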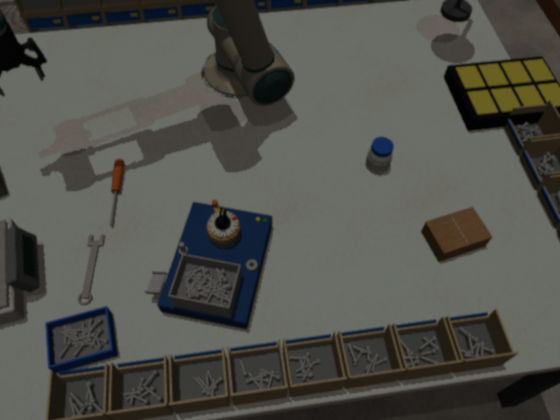

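The top view shows the dial at about (331,184), the orange pin at (337,209), and the bolt/nut at (306,148) and (370,171). In the scene view the dial is at (223,227) and the pin at (214,205). I'll enlarge both dials.

```bash
cat > h.py <<'E'
import numpy as np,cv2
def ray(I,u,v,z):
    R,t=np.array(I["R"]),np.array(I["t"]);c=-R.T@t
    d=R.T@np.array([(u-I["cx"])/I["fx"],(v-I["cy"])/I["fy"],1]);return c+d*(z-c[2])/d[2]
def proj(I,X):
    p=np.array(I["R"])@X+I["t"];return np.array([I["fx"]*p[0]/p[2]+I["cx"],I["fy"]*p[1]/p[2]+I["cy"]])
def blobs(I,box,amin=3):
    x0,y0,x1,y1=box;p=I["pixels"][y0:y1,x0:x1];h=cv2.cvtColor(cv2.resize(p,None,fx=4,fy=4,interpolation=cv2.INTER_CUBIC),cv2.COLOR_BGR2HSV)
    o={}
    for n,lo,hi in(("red",(0,110,90),(5,255,255)),("red2",(172,110,90),(180,255,255)),("orange",(6,150,120),(18,255,255)),("yellow",(20,110,110),(34,255,255)),("white",(10,0,150),(40,90,255)),("black",(0,0,0),(180,255,45))):
        m=cv2.inRange(h,lo,hi);k,_,st,c=cv2.connectedComponentsWithStats(m)
        o[n]=[((c[i]+.5)/4-.5+[x0,y0],st[i,4]/16) for i in range(1,k) if st[i,4]/16>amin]
    return o
E
python3 - <<'E'
import pickle,cv2,numpy as np
from h import *
d=pickle.load(open("d0.pkl","rb"))
B={"top":(305,160,360,220),"scene":(195,192,250,252)}
ims=[]
for n in B:
    x0,y0,x1,y1=B[n];ims.append(cv2.resize(d[n]["pixels"][y0:y1,x0:x1],(392,428),interpolation=cv2.INTER_CUBIC))
    for k,l in blobs(d[n],B[n]).items():
        for c,a in l: print(n,k,c.round(1),round(a,1),*[ (z,ray(d[n],*c,z)[:2].round(4)) for z in(.1,.105)])
cv2.imwrite("pics/z0.png",np.hstack(ims))
E
```

```text
top red [319.5 188.2] 15.1 (0.1, array([ 0.5833, -0.0666])) (0.105, array([ 0.5827, -0.0662]))
top orange [338.  209.1] 22.6 (0.1, array([ 0.5345, -0.1072])) (0.105, array([ 0.5342, -0.1065]))
top yellow [328.6 194.1] 4.6 (0.1, array([ 0.5692, -0.087 ])) (0.105, array([ 0.5687, -0.0864]))
top yellow [335.5 201.8] 45.0 (0.1, array([ 0.5513, -0.102 ])) (0.105, array([ 0.5509, -0.1014]))
top yellow [322.9 197.4] 4.6 (0.1, array([ 0.562 , -0.0737])) (0.105, array([ 0.5615, -0.0732]))
top white [330.1 194.7] 5.6 (0.1, array([ 0.5677, -0.0903])) (0.105, array([ 0.5672, -0.0898]))
top white [307.5 217.4] 10.4 (0.1, array([ 0.5174, -0.0375])) (0.105, array([ 0.5172, -0.0371]))
top white [317.8 218.8] 3.2 (0.1, array([ 0.5137, -0.0606])) (0.105, array([ 0.5135, -0.0601]))
top black [331.3 181.9] 83.5 (0.1, array([ 0.5969, -0.0939])) (0.105, array([ 0.5963, -0.0933]))
top black [326.1 179.1] 3.5 (0.1, array([ 0.6036, -0.0822])) (0.105, array([ 0.6029, -0.0817]))
top black [324.4 183.4] 4.0 (0.1, array([ 0.5938, -0.0781])) (0.105, array([ 0.5932, -0.0776]))
scene red [233.3 217.8] 8.9 (0.1, array([ 0.5816, -0.0669])) (0.105, array([ 0.5846, -0.0669]))
scene black [212.3 206.4] 3.9 (0.1, array([ 0.5443, -0.1121])) (0.105, array([ 0.5475, -0.1118]))
scene black [222.4 220.6] 212.6 (0.1, array([ 0.5856, -0.0922])) (0.105, array([ 0.5886, -0.0921]))
scene black [227.  241.6] 302.4 (0.1, array([ 0.6408, -0.0867])) (0.105, array([ 0.6435, -0.0866]))
```

View pics/z0.png

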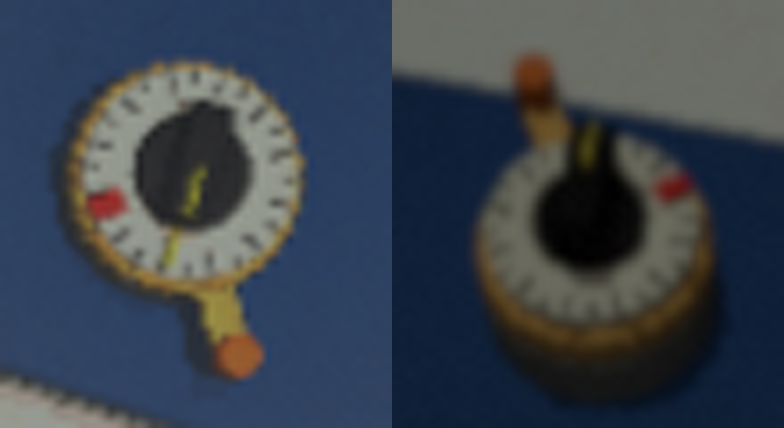

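The top crop shows the red flag at about (106,204), the yellow pointer strip on the white dial at (181,232)-(167,262), and the pin at (239,356). The scene crop agrees. Next I'll fit the dial centre and compute the angles.

```bash
cat > m.py <<'E'
from h import *
import pickle
d=pickle.load(open("d0.pkl","rb"))
C={}
for n,B in {"top":(310,163,353,206),"scene":(200,205,250,252)}.items():
    x0,y0,x1,y1=B;p=cv2.resize(d[n]["pixels"][y0:y1,x0:x1],None,fx=4,fy=4,interpolation=cv2.INTER_CUBIC);h=cv2.cvtColor(p,cv2.COLOR_BGR2HSV)
    m=cv2.inRange(h,(0,0,75),(60,85,255)) | (cv2.inRange(h,(0,120,80),(5,255,255)))
    k,l,st,c=cv2.connectedComponentsWithStats(m);i=1+np.argmax(st[1:,4])
    q=(cv2.findContours((l==i).astype(np.uint8),cv2.RETR_EXTERNAL,cv2.CHAIN_APPROX_NONE)[0][0]).reshape(-1,2)
    q=cv2.convexHull(q).reshape(-1,2)
    W=np.array([ray(d[n],*((a+.5)/4-.5+[x0,y0]),.1)[:2] for a in q])
    (c2,r)=cv2.minEnclosingCircle((W*1000).astype(np.float32));A=np.c_[2*W,np.ones(len(W))];s=np.linalg.lstsq(A,(W**2).sum(1),rcond=None)[0]
    print(n,"dial enclosing",c2,r,"lsq",s[:2].round(4),np.sqrt(s[2]+s[:2]@s[:2]).round(4));C[n]=s[:2]
I=d["top"];pc=lambda x,y:(305+(x+.5)/7.127-.5,160+(y+.5)/7.133-.5)
for nm,(u,v,z) in {"tip":(*pc(167,262),.103),"strip":(*pc(174,247),.103),"bartop1":(*pc(200,170),.133),"bartop2":(*pc(187,215),.133),"flag":(319.5,188.2,.102),"pin":(338,209.1,.105)}.items():
    w=ray(I,u,v,z)[:2];e=w-C["top"];print(nm,w.round(4),"r",np.linalg.norm(e).round(4),"ang",np.arctan2(e[1],e[0]).round(3))
I=d["scene"];ps=lambda x,y:(195+(x-392+.5)/7.127-.5,192+(y+.5)/7.133-.5)
for nm,(u,v,z) in {"pin":(*ps(533,67),.105),"flag":(*ps(674,187),.1),"bar1":(*ps(594,125),.133),"bar2":(*ps(587,162),.133)}.items():
    w=ray(I,u,v,z)[:2];e=w-C["scene"];print("S",nm,w.round(4),"r",np.linalg.norm(e).round(4),"ang",np.arctan2(e[1],e[0]).round(3))
E
python3 m.py
```

```text
top dial enclosing (585.0945434570312, -94.96282958984375) 44.516056060791016 lsq [ 0.5888 -0.0955] 0.0381
scene dial enclosing (591.50439453125, -92.71040344238281) 35.46563720703125 lsq [ 0.5927 -0.0927] 0.0342
tip [ 0.5639 -0.0851] r 0.0269 ang 2.744
strip [ 0.5687 -0.0874] r 0.0216 ang 2.761
bartop1 [ 0.5896 -0.0931] r 0.0026 ang 1.225
bartop2 [ 0.5757 -0.0886] r 0.0148 ang 2.655
flag [ 0.5829 -0.0665] r 0.0296 ang 1.769
pin [ 0.5342 -0.1065] r 0.0556 ang -2.942
S pin [ 0.5332 -0.1061] r 0.061 ang -2.92
S flag [ 0.5817 -0.0651] r 0.0297 ang 1.95
S bar1 [ 0.5756 -0.0877] r 0.0178 ang 2.858
S bar2 [ 0.5888 -0.091 ] r 0.0042 ang 2.738
```

Both views agree on the layout. The axis is at about (0.5925,-0.0942), with the flag at r=30 mm and the pin at r=60 mm from it. The pointer is at 2.83 rad, the flag at 1.92 and the pin at -2.94. I'll approach with the tool's y axis across the bar.

move_arm --steps '[0,0,0.02,0.03,0.038,0,0.2,0,0,0.04,0.06,0.076,0,0.2,0,0,0.06,0.09,0.114,0,0.2,0,0,0.08,0.12,0.152,0,0.2,0,0,0.1,0.15,0.19,0,0.2,0,0,0.12,0.18,0.228,0,0.2,0,0,0.14,0.21,0.266,0,0.2,0,0,0.16,0.24,0.304,0,0.2,0,0,0.18,0.27,0.342,0,0.2,0,0,0.2,0.3,0.38,0,0.2]'

```text
clock: 1.1
position: [0.545, -0.1387, 0.248]
ee_rot: [-0.0, 0.66, 0.752, -0.0]
contact_force: [0.6, -0.5, 0.3]
width: 0.0514
gripper_force: 0.0
```

move_arm --steps '[0,0,0.02,0.012,0.0115,0,0.2,0,0,0.04,0.024,0.023,0,0.2,0,0,0.06,0.036,0.0345,0,0.2,0,0,0.08,0.048,0.046,-0.01,0.2,0,0,0.1,0.048,0.046,-0.02,0.2,0,0,0.12,0.048,0.046,-0.03,0.2,0,0,0.14,0.048,0.046,-0.04,0.2,0,0,0.16,0.048,0.046,-0.05,0.2,0,0,0.18,0.048,0.046,-0.06,0.2,0,0,0.1806,0.048,0.046,-0.07,0.2]'

```text
clock: 2.1
position: [0.592, -0.0945, 0.1774]
ee_rot: [-0.0, 0.155, 0.988, 0.0]
contact_force: [0.6, -0.4, 0.3]
width: 0.0512
gripper_force: 0.0
```

move_arm --steps '[0,0,0,0,0,-0.015,0.2,0,0,0,0,0,-0.03,0.2,0,0,0,0,0,-0.045,0.2,0,0,0,0,0,-0.0514,0.2,0,0,0,0,0,-0.0514,-1,0,0,0,0,0,-0.0514,-1,0,0,0,0,0,-0.0514,-1,0,0,0,0,0,-0.0514,-1,0,0,0,0,0,-0.0514,-1,0,0,0,0,0,-0.0514,-1]' --squeeze 30

```text
clock: 3.1
position: [0.5928, -0.0945, 0.1277]
ee_rot: [0.001, 0.155, 0.988, 0.0]
contact_force: [0.3, 1.7, 3.3]
width: 0.0134
gripper_force: 30.2
```

move_arm --steps '[0,0,-0.016,0,0,0,-1,0,0,-0.032,0,0,0,-1,0,0,-0.048,0,0,0,-1,0,0,-0.064,0,0,0,-1,0,0,-0.08,0,0,0,-1,0,0,-0.096,0,0,0,-1,0,0,-0.112,0,0,0,-1,0,0,-0.128,0,0,0,-1,0,0,-0.1456,0,0,0,-1,0,0,-0.1456,0,0,0,-1]'

```text
clock: 4.1
position: [0.5925, -0.0949, 0.1277]
ee_rot: [0.001, 0.575, 0.818, -0.0]
contact_force: [-1.0, 0.4, 4.5]
width: 0.0134
gripper_force: 30.4
```

move_arm --steps '[0,0,0,0,0,0,0.2,0,0,0,0,0,0,0.2,0,0,0,0,0,0,0.2,0,0,0,0,0,0.03,0.2,0,0,0,0,0,0.06,0.2,0,0,0,-0.04,0,0.09,0.2,0,0,0,-0.08,-0.03,0.12,0.2,0,0,0,-0.12,-0.06,0.12,0.2,0,0,0,-0.16,-0.09,0.12,0.2,0,0,0,-0.2,-0.12,0.12,0.2]'

```text
clock: 5.1
position: [0.3967, -0.2109, 0.2473]
ee_rot: [0.001, 0.575, 0.818, -0.0]
contact_force: [0.1, -1.2, -0.6]
width: 0.0513
gripper_force: 0.0
```

```bash
python3 - <<'E'
from rig import manip
from h import *
import pickle
s=manip.get_state();print(s["clock"],s["position"],s["contact_force"],s["qpos"])
d={};B={"top":(305,160,360,220),"scene":(195,192,250,252)};ims=[]
for n in B:
    i=manip.get_image(n);d[n]=i;x0,y0,x1,y1=B[n];ims.append(cv2.resize(i["pixels"][y0:y1,x0:x1],(392,428),interpolation=cv2.INTER_CUBIC))
    for k,l in blobs(i,B[n],2).items():
        if k in("red","red2","orange","yellow"):
            for c,a in l: print(n,k,c.round(1),round(a,1),[(z,ray(i,*c,z)[:2].round(4)) for z in(.1,.103,.133)])
pickle.dump(d,open("d1.pkl","wb"))
cv2.imwrite("pics/z1.png",np.hstack(ims))
E
```

```text
5.1 [ 0.39665308 -0.2109472   0.24726207] [ 0.14638356 -1.24472249 -0.61035142] [-6.43566393e-01  8.46173023e-02  1.75349390e+00 -4.08726774e-04
  1.30211033e+00 -9.90041750e-01]
top red [317.9 188.5] 3.8 [(0.1, array([ 0.5826, -0.063 ])), (0.103, array([ 0.5823, -0.0628])), (0.133, array([ 0.5792, -0.0602]))]
top orange [319.5 188.2] 5.4 [(0.1, array([ 0.5832, -0.0666])), (0.103, array([ 0.5829, -0.0663])), (0.133, array([ 0.5797, -0.0636]))]
top orange [338.  209.1] 23.6 [(0.1, array([ 0.5345, -0.1071])), (0.103, array([ 0.5343, -0.1067])), (0.133, array([ 0.5324, -0.103 ]))]
top yellow [321.5 171.7] 2.6 [(0.1, array([ 0.6208, -0.0723])), (0.103, array([ 0.6204, -0.072 ])), (0.133, array([ 0.6163, -0.0692]))]
top yellow [315.7 187.2] 2.8 [(0.1, array([ 0.5857, -0.058 ])), (0.103, array([ 0.5853, -0.0577])), (0.133, array([ 0.5821, -0.0553]))]
top yellow [321.6 187.5] 5.0 [(0.1, array([ 0.5847, -0.0714])), (0.103, array([ 0.5844, -0.0711])), (0.133, array([ 0.5812, -0.0683]))]
top yellow [335.6 201.8] 46.1 [(0.1, array([ 0.5514, -0.1021])), (0.103, array([ 0.5511, -0.1018])), (0.133, array([ 0.5488, -0.0982]))]
top yellow [323.7 197.7] 7.1 [(0.1, array([ 0.5612, -0.0756])), (0.103, array([ 0.561 , -0.0753])), (0.133, array([ 0.5584, -0.0724]))]
```

View pics/z1.png

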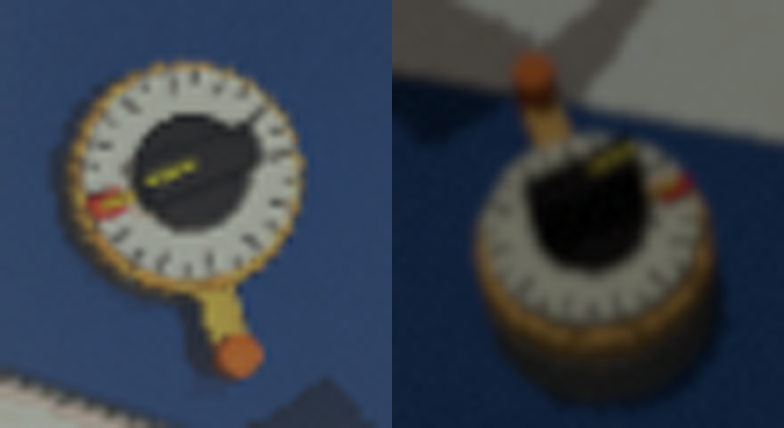

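The pointer strip (88-128, about 203) now lies in the middle of the red flag (106,204), and the scene view agrees. Next is the pin: I'll cage it with the jaws partly open, tangentially, and push it along the arc.

move_arm --steps '[0,0,0.0228,0.014,0.0105,0,-0.3,0,0,0.0456,0.028,0.021,0,-0.3,0,0,0.0684,0.042,0.0315,0,-0.3,0,0,0.0912,0.056,0.042,0,-0.3,0,0,0.114,0.07,0.0525,0,-0.3,0,0,0.1368,0.084,0.063,0,-0.3,0,0,0.1596,0.098,0.0735,-0.01,-0.3,0,0,0.1824,0.112,0.084,-0.03,-0.3,0,0,0.2052,0.126,0.0945,-0.05,-0.3,0,0,0.2273,0.137,0.1045,-0.07,-0.3]'

```text
clock: 6.2
position: [0.5365, -0.1044, 0.1759]
ee_rot: [0.0, -0.104, 0.995, 0.0]
contact_force: [0.7, -0.2, -0.5]
width: 0.0302
gripper_force: 0.0
```

move_arm --steps '[0,0,0,0,0,-0.01,-0.3,0,0,0,0,0,-0.02,-0.3,0,0,0,0,0,-0.03,-0.3,0,0,0,0,0,-0.04,-0.3,0,0,0,0,0,-0.05,-0.3,0,0,0,0,0,-0.06,-0.3,0,0,0,0,0,-0.07,-0.3,0,0,0,0,0,-0.0785,-0.3,0,0,0,0,0,-0.0785,-0.3,0,0,0,0,0,-0.0785,-0.3]'

```text
clock: 7.2
position: [0.5352, -0.1057, 0.0983]
ee_rot: [-0.0, -0.101, 0.995, 0.0]
contact_force: [0.2, 0.2, 1.1]
width: 0.0296
gripper_force: 0.0
```

```bash
cat > arc.py <<'E'
# rows (turn z, dx, dy) relative to a given commanded pin-cage pose; half gap g
import numpy as np,sys
C=np.array([.5925,-.0945]);phi0=-2.939
def P(th,lead):
    f=phi0-th;return C+.06*np.array([np.cos(f),np.sin(f)])-lead*np.array([-np.sin(f),np.cos(f)])
a,la,b,lb=map(float,sys.argv[1:5]);n=int(sys.argv[5])
for i in range(1,n+1):
    s=i/n;d=P(a+(b-a)*s,la+(lb-la)*s)-P(a,la);print(round(-(b-a)*s/2/np.pi,4),d.round(4))
E
python3 - <<'E'
from rig import manip
s=manip.get_state()
for k in("position","ee_rot","contact_force","moment","width","qpos"):print(k,s[k].round(4) if hasattr(s[k],"round") else s[k])
E
python3 arc.py 0 0 0.7 0.008 10
```

```text
position [ 0.5352 -0.1057  0.0983]
ee_rot [-1.000e-04 -1.008e-01  9.949e-01  1.000e-04]
contact_force [0.1502 0.208  1.1331]
moment [ 0.0512  0.016  -0.0289]
width 0.029580490237744013
qpos [-3.2270e-01  3.5920e-01  1.7892e+00  1.0000e-04  9.9340e-01 -2.0954e+00]
-0.0111 [-0.0008  0.0049]
-0.0223 [-0.0012  0.0099]
-0.0334 [-0.0012  0.0149]
-0.0446 [-0.0008  0.0199]
-0.0557 [0.     0.0248]
-0.0668 [0.0012 0.0297]
-0.078 [0.0028 0.0345]
-0.0891 [0.0048 0.0391]
-0.1003 [0.0072 0.0435]
-0.1114 [0.0099 0.0477]
```

move_arm --steps '[0,0,-0.011,-0.0022,0.0042,0,-0.3,0,0,-0.0223,-0.0027,0.009,0,-0.3,0,0,-0.0334,-0.0027,0.014,0,-0.3,0,0,-0.0446,-0.0023,0.019,0,-0.3,0,0,-0.0557,-0.0015,0.0239,0,-0.3,0,0,-0.0668,-0.0003,0.0288,0,-0.3,0,0,-0.078,0.0013,0.0336,0,-0.3,0,0,-0.0891,0.0033,0.0382,0,-0.3,0,0,-0.1003,0.0057,0.0426,0,-0.3,0,0,-0.1114,0.0084,0.0468,0,-0.3]'

```text
clock: 8.2
position: [0.5432, -0.0589, 0.0989]
ee_rot: [-0.0, 0.248, 0.969, -0.0]
contact_force: [-1.3, -1.6, -0.3]
width: 0.03
gripper_force: 0.6
```

```bash
cat > st.py <<'E'
from rig import manip
import numpy as np
C=np.array([.5925,-.0945]);s=manip.get_state();p=np.array(s["position"])
q=s["ee_rot"];yaw=2*np.arctan2(q[2],q[1])-np.pi/2
f=yaw+np.pi/2;t=np.array([-np.sin(f),np.cos(f)]);r=np.array([np.cos(f),np.sin(f)])
e=p[:2]-C;F=np.array(s["contact_force"])
print("t",s["clock"],"pos",p.round(4),"th(yaw)",round((-2.939-f+np.pi)%(2*np.pi)-np.pi,3),"radial",round(e@r,4),"lead",round(-(e@t),4),"F tan",round(F[:2]@t,2),"F rad",round(F[:2]@r,2),"Fz",round(F[2],2),"w",s["width"])
E
python3 st.py; python3 - <<'E'
from rig import manip
from h import *
i=manip.get_image("scene");cv2.imwrite("pics/s2.png",cv2.resize(i["pixels"][150:290,150:310],(640,560),interpolation=cv2.INTER_CUBIC))
E
for k in "0.7 .008 0.75 .008 1" "0.75 .008 .8 .008 1" "0.8 .008 .85 .008 1" "0.85 .008 .9 .008 1" ".9 .008 .95 .008 1" ".95 .008 1 .008 1" "1 .008 1.05 .008 1" "1.05 .008 1.1 .008 1" "1.1 .008 1.15 .008 1" "1.15 .008 1.2 .008 1"; do python3 arc.py $k;done
```

```text
t 8.2 pos [ 0.5432 -0.0589  0.0989] th(yaw) 0.703 radial 0.0603 lead 0.0076 F tan 2.08 F rad 0.37 Fz -0.25 w 0.029976014840221825
-0.008 [0.0018 0.0024]
-0.008 [0.002  0.0023]
-0.008 [0.0021 0.0022]
-0.008 [0.0022 0.0021]
-0.008 [0.0023 0.002 ]
-0.008 [0.0024 0.0019]
-0.008 [0.0025 0.0017]
-0.008 [0.0026 0.0016]
-0.008 [0.0026 0.0015]
-0.008 [0.0027 0.0014]
```

View pics/s2.png

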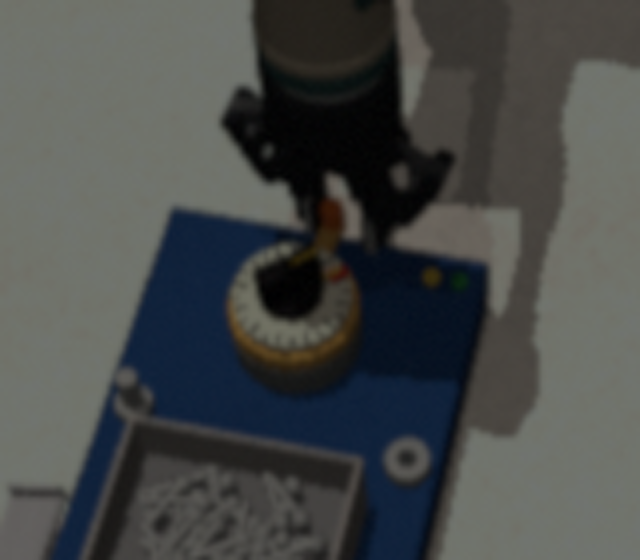

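The pin (330,212) sits between the jaws with the left finger pushing, and the force is about 2 N, so the ring is still free. I'll continue in small steps.

move_arm --steps '[0,0,-0.0016,0.0004,0.0005,0,-0.3,0,0,-0.0032,0.0008,0.001,0,-0.3,0,0,-0.0048,0.0011,0.0015,0,-0.3,0,0,-0.0064,0.0015,0.0019,0,-0.3,0,0,-0.008,0.0018,0.0024,0,-0.3,0,0,-0.0096,0.0022,0.0029,0,-0.3,0,0,-0.0112,0.0026,0.0034,0,-0.3,0,0,-0.0128,0.003,0.0038,0,-0.3,0,0,-0.0144,0.0034,0.0043,0,-0.3,0,0,-0.016,0.0038,0.0047,0,-0.3]'

```text
clock: 9.25
position: [0.5475, -0.0542, 0.0984]
ee_rot: [0.0, 0.295, 0.955, 0.0]
contact_force: [-0.5, -0.3, 0.9]
width: 0.0299
gripper_force: 0.4
```

move_arm --steps '[0,0,-0.001,0.0002,0.0002,0,-0.3,0,0,-0.002,0.0004,0.0005,0,-0.3,0,0,-0.003,0.0007,0.0008,0,-0.3,0,0,-0.004,0.001,0.0011,0,-0.3,0,0,-0.005,0.0013,0.0014,0,-0.3,0,0,-0.006,0.0016,0.0017,0,-0.3,0,0,-0.007,0.0019,0.002,0,-0.3,0,0,-0.008,0.0021,0.0022,0,-0.3,0,0,-0.008,0.0021,0.0022,0,-0.3,0,0,-0.008,0.0021,0.0022,0,-0.3]'

```text
clock: 10.25
position: [0.5494, -0.0519, 0.0984]
ee_rot: [-0.0, 0.319, 0.948, 0.0]
contact_force: [-1.0, -0.6, -0.5]
width: 0.03
gripper_force: 0.3
```

```bash
python3 st.py
```

```text
t 10.25 pos [ 0.5494 -0.0519  0.0984] th(yaw) 0.851 radial 0.0601 lead 0.0079 F tan 1.11 F rad 0.42 Fz -0.54 w 0.029968778761579672
```

move_arm --steps '[0,0,-0.001,0.0003,0.0003,0,-0.3,0,0,-0.002,0.0006,0.0005,0,-0.3,0,0,-0.003,0.0009,0.0008,0,-0.3,0,0,-0.004,0.0011,0.001,0,-0.3,0,0,-0.005,0.0014,0.0013,0,-0.3,0,0,-0.006,0.0017,0.0016,0,-0.3,0,0,-0.007,0.0019,0.0018,0,-0.3,0,0,-0.008,0.0022,0.0021,0,-0.3,0,0,-0.008,0.0022,0.0021,0,-0.3,0,0,-0.008,0.0022,0.0021,0,-0.3]'

```text
clock: 11.25
position: [0.5514, -0.0501, 0.0984]
ee_rot: [-0.0, 0.342, 0.94, -0.0]
contact_force: [-1.3, -2.6, 0.6]
width: 0.0304
gripper_force: 1.2
```

```bash
python3 st.py
```

```text
t 11.25 pos [ 0.5514 -0.0501  0.0984] th(yaw) 0.902 radial 0.0601 lead 0.0076 F tan 2.78 F rad -0.65 Fz 0.65 w 0.030392843608551687
```

move_arm --steps '[0,0,-0.0005,0.0001,0.0001,0,-0.3,0,0,-0.001,0.0003,0.0002,0,-0.3,0,0,-0.0015,0.0004,0.0004,0,-0.3,0,0,-0.002,0.0006,0.0005,0,-0.3,0,0,-0.0025,0.0007,0.0006,0,-0.3,0,0,-0.003,0.0009,0.0007,0,-0.3,0,0,-0.0035,0.001,0.0009,0,-0.3,0,0,-0.004,0.0012,0.001,0,-0.3,0,0,-0.004,0.0012,0.001,0,-0.3,0,0,-0.004,0.0012,0.001,0,-0.3]'

```text
clock: 12.25
position: [0.552, -0.0498, 0.0983]
ee_rot: [-0.001, 0.354, 0.935, -0.001]
contact_force: [-4.2, -5.4, -0.1]
width: 0.0301
gripper_force: 3.2
```

```bash
python3 st.py
```

```text
t 12.25 pos [ 0.552  -0.0498  0.0983] th(yaw) 0.926 radial 0.06 lead 0.0067 F tan 6.84 F rad -0.43 Fz -0.06 w 0.03009912926292467
```

move_arm --steps '[0,0,-0.0005,0.0002,0.0001,0,-0.3,0,0,-0.001,0.0003,0.0002,0,-0.3,0,0,-0.001,0.0004,0.0003,0,-0.3,0,0,-0.0015,0.0006,0.0005,0,-0.3,0,0,-0.002,0.0008,0.0006,0,-0.3,0,0,-0.002,0.0009,0.0007,0,-0.3,0,0,-0.0025,0.001,0.0008,0,-0.3,0,0,-0.0025,0.0011,0.0009,0,-0.3,0,0,-0.0025,0.0011,0.0009,0,-0.3,0,0,-0.0025,0.0011,0.0009,0,-0.3]'

```text
clock: 13.25
position: [0.5527, -0.0491, 0.0982]
ee_rot: [-0.001, 0.361, 0.932, -0.001]
contact_force: [-4.6, -6.5, 1.5]
width: 0.0299
gripper_force: 3.8
```

```bash
python3 st.py
```

```text
t 13.25 pos [ 0.5527 -0.0491  0.0982] th(yaw) 0.942 radial 0.06 lead 0.0067 F tan 7.93 F rad -0.98 Fz 1.54 w 0.02989397571051727
```

move_arm --steps '[0,0,-0.0005,0.0002,0.0002,0,-0.3,0,0,-0.001,0.0004,0.0003,0,-0.3,0,0,-0.0015,0.0006,0.0005,0,-0.3,0,0,-0.002,0.0008,0.0007,0,-0.3,0,0,-0.003,0.001,0.0008,0,-0.3,0,0,-0.0035,0.0013,0.001,0,-0.3,0,0,-0.004,0.0016,0.0012,0,-0.3,0,0,-0.005,0.0019,0.0014,0,-0.3,0,0,-0.005,0.0019,0.0014,0,-0.3,0,0,-0.005,0.0019,0.0014,0,-0.3]'

```text
clock: 14.25
position: [0.554, -0.0481, 0.0981]
ee_rot: [-0.001, 0.376, 0.927, -0.002]
contact_force: [-4.6, -8.1, 1.4]
width: 0.0298
gripper_force: 4.7
```

```bash
python3 st.py
```

```text
t 14.25 pos [ 0.554  -0.0481  0.0981] th(yaw) 0.973 radial 0.06 lead 0.0064 F tan 9.02 F rad -2.33 Fz 1.36 w 0.029804744347405755
```

move_arm --steps '[0,0,-0.0005,0.0002,0.0001,0,-0.3,0,0,-0.001,0.0004,0.0002,0,-0.3,0,0,-0.0015,0.0006,0.0004,0,-0.3,0,0,-0.002,0.0008,0.0005,0,-0.3,0,0,-0.0025,0.001,0.0006,0,-0.3,0,0,-0.003,0.0012,0.0008,0,-0.3,0,0,-0.0035,0.0014,0.0009,0,-0.3,0,0,-0.004,0.0015,0.001,0,-0.3,0,0,-0.004,0.0015,0.001,0,-0.3,0,0,-0.004,0.0015,0.001,0,-0.3]'

```text
clock: 15.25
position: [0.5549, -0.0475, 0.098]
ee_rot: [-0.002, 0.387, 0.922, -0.003]
contact_force: [-6.9, -9.3, 1.9]
width: 0.0299
gripper_force: 5.4
```

```bash
python3 st.py; for i in 1 2 3; do python3 -c "
from rig import manip
manip.get_image('top')"; python3 st.py; done
```

```text
t 15.25 pos [ 0.5549 -0.0475  0.098 ] th(yaw) 0.998 radial 0.0599 lead 0.0061 F tan 11.44 F rad -1.83 Fz 1.91 w 0.02994601520950919
t 15.3 pos [ 0.5549 -0.0475  0.098 ] th(yaw) 0.998 radial 0.0599 lead 0.0061 F tan 11.02 F rad -1.81 Fz 2.76 w 0.02991713784030155
t 15.35 pos [ 0.5549 -0.0475  0.098 ] th(yaw) 0.998 radial 0.0599 lead 0.0061 F tan 11.29 F rad -0.99 Fz 1.29 w 0.029818880150517365
t 15.4 pos [ 0.5549 -0.0475  0.098 ] th(yaw) 0.998 radial 0.0599 lead 0.0061 F tan 10.42 F rad -1.75 Fz 1.15 w 0.03004346372578711
```

move_arm --steps '[0,0,-0.0005,0.0002,0.0001,0,-0.3,0,0,-0.001,0.0003,0.0002,0,-0.3,0,0,-0.001,0.0004,0.0003,0,-0.3,0,0,-0.0015,0.0006,0.0004,0,-0.3,0,0,-0.0015,0.0006,0.0004,0,-0.3,0,0,-0.0015,0.0006,0.0004,0,-0.3,0,0,-0.0015,0.0006,0.0004,0,-0.3,0,0,-0.0015,0.0006,0.0004,0,-0.3,0,0,-0.0015,0.0006,0.0004,0,-0.3,0,0,-0.0015,0.0006,0.0004,0,-0.3]'

```text
clock: 16.4
position: [0.5553, -0.0472, 0.098]
ee_rot: [-0.002, 0.391, 0.92, -0.003]
contact_force: [-7.3, -8.7, 1.5]
width: 0.0299
gripper_force: 5.6
```

```bash
for i in 1 2 3; do python3 -c "
from rig import manip
manip.get_image('top')"; python3 st.py; done
```

```text
t 16.45 pos [ 0.5553 -0.0472  0.098 ] th(yaw) 1.007 radial 0.0599 lead 0.006 F tan 11.13 F rad -1.97 Fz 2.9 w 0.029719001736330446
t 16.5 pos [ 0.5553 -0.0472  0.098 ] th(yaw) 1.007 radial 0.0599 lead 0.006 F tan 11.41 F rad -1.2 Fz 1.66 w 0.030097006888366817
t 16.55 pos [ 0.5553 -0.0472  0.098 ] th(yaw) 1.007 radial 0.0599 lead 0.006 F tan 11.14 F rad -1.23 Fz 2.01 w 0.02979722819358263
```

Several readings average about 11.3 N, in the middle of the hand-tight range. I'll back off to the middle of the gap, lift straight up and retreat.

move_arm --steps '[0,0,0,-0.0014,-0.0014,0,-0.3,0,0,0,-0.0029,-0.0028,0,-0.3,0,0,0,-0.0044,-0.0042,0,-0.3,0,0,0,-0.0058,-0.0056,0,-0.3,0,0,0,-0.0058,-0.0056,0,-0.3,0,0,0,-0.0058,-0.0056,0,-0.3,0,0,0,-0.0058,-0.0056,0.01,-0.3,0,0,0,-0.0058,-0.0056,0.03,-0.3,0,0,0,-0.0058,-0.0056,0.06,-0.3,0,0,0,-0.0058,-0.0056,0.1,-0.3]'

```text
clock: 17.55
position: [0.5512, -0.0504, 0.1987]
ee_rot: [-0.001, 0.392, 0.92, -0.0]
contact_force: [0.4, -0.3, -0.7]
width: 0.03
gripper_force: 0.0
```

move_arm --steps '[0,0,0,0,0,0.03,-0.3,0,0,0,-0.02,-0.02,0.05,-0.3,0,0,0,-0.04,-0.04,0.05,-0.3,0,0,0,-0.06,-0.06,0.05,-0.3,0,0,0,-0.08,-0.08,0.05,-0.3,0,0,0,-0.1,-0.1,0.05,-0.3,0,0,0,-0.12,-0.12,0.05,-0.3,0,0,0,-0.14,-0.14,0.05,-0.3,0,0,0,-0.15,-0.15,0.05,-0.3,0,0,0,-0.15,-0.15,0.05,-0.3]'

```text
clock: 18.55
position: [0.4013, -0.2017, 0.2493]
ee_rot: [0.001, 0.393, 0.919, -0.0]
contact_force: [-0.1, -0.3, -0.4]
width: 0.0298
gripper_force: 0.0
```

```bash
python3 - <<'E'
from rig import manip
from h import *
B={"top":(305,160,360,220),"scene":(195,192,250,252)};ims=[]
print(manip.get_state()["position"])
for n in B:
    i=manip.get_image(n);x0,y0,x1,y1=B[n];ims.append(cv2.resize(i["pixels"][y0:y1,x0:x1],(392,428),interpolation=cv2.INTER_CUBIC))
    for c,a in blobs(i,B[n],2)["orange"]:
        w=ray(i,*c,.105)[:2];e=w-[.5925,-.0945];print(n,w.round(4),np.hypot(*e).round(4),np.arctan2(e[1],e[0]).round(3))
cv2.imwrite("pics/z3.png",np.hstack(ims))
E
```

```text
[ 0.40125438 -0.2017344   0.24926195]
top [ 0.5826 -0.066 ] 0.0301 1.905
top [ 0.5487 -0.0527] 0.0605 2.38
```

View pics/z3.png

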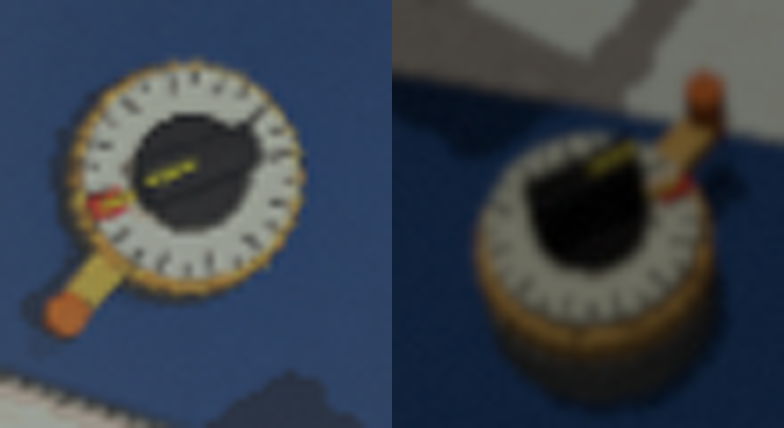

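The pointer is still on the flag (106,204), the pin is at (67,314) at a 60 mm radius, and the gripper is clear. I'm handing in.

```bash
python3 -c "
from rig import manip
print(manip.sign_off())"
```

```text
the job is handed in; nothing more can be done
None
```

I turned the knob so the pointer sits on the red flag, then tightened the lock ring to about 11 N at the pin (hand-tight), backed the gripper clear and handed the job in after about 19 s; I did not check the bystanders for movement afterwards.

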